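Split a press-fit housing evenly with a wedge

TASK

With the black splitting wedge from its stand, spread the two halves of the grey housing held on edge in the aluminium jig: push the wedge straight down into the pry notch at one end of the seam, then the other, turn and turn about, so that neither end ever gets more than 9 mm further open than the other (about 5 mm on the first push). When the halves are at least 9 mm apart at both ends, hang the wedge back upright in its own stand and let it go.

Things in the scene. Friction and masses are not known exactly. Their poses are not given: they have to be found in the camera images.
- wedge: Black plastic wedge hanging tip down in its stand, 126 mm tall. Origin: middle of its tip edge; z up, x across its thickness, y along the edge. Blade 60 mm long, 30 wide (y), tapering evenly from 24 mm thick under the guard to 2 at the tip; guard 44 x 60 x 6 mm on top of the blade; then a rectangular handle 20 (x) by 26 (y) mm, 66 to 126 mm above the tip. 0.12 kg. Not the round wooden handle.
- stand: The wedge's own stand, fixed: light wooden trestle 62 (x) by 76 (y) mm, its top 75 mm above the bench with a slot 30 (x) by 44 (y) mm. Origin on the bench under the slot's centre, z up. The wedge hangs by its guard on the top, its tip 15 mm above the bench, its x along the stand's x (either way round). A like stand near by carries a round-handled punch.
- jig: Fixed jig, base plate 150 (x) by 250 (y) by 10 mm, origin under its centre. x points across the seam, away from the robot; y along the seam, to the left. It holds the housing on edge: 60 mm (x) by 210 (y), top 90 mm above the bench, seam upwards at x = 0, a notch at y = +70 and -70 mm. A hold-down bar 34 mm wide (y), top 104 mm above the bench, crosses the seam's middle.
- near_left (a point): Point of the near half (robot's side) on its seam face, at the housing's top, middle of the left (+y) notch; axes as the jig's, turning with the half. Each notch: 50 mm long (y), a V 22 mm wide at the top, narrowing to a 4 mm slot 18 mm down that runs on below. Wedge tip D mm below the top spreads the halves there to about 0.37 x (D - 18) - 3 mm; the guard lands at D = 60.
- far_left (a point): The same on the far half; coincides with near_left while shut, so their distance is how far apart the halves are at the left notch. A push of some 10 N at a notch opens that end only, as if turning about the other notch; it stays where it is left, wedge out. Either half may move the more. Both ends start shut.
- near_right (a point): As near_left, at the right (-y) notch, 140 mm from near_left along the near half.
- far_right (a point): As near_right, on the far half; their distance is how far apart the halves are at the right notch.
Mind the look-alikes: they are no part of the job. Leave any green look-alike of the stand alone.

How it is judged:
By the outcome, as a careful person would: the job done as asked, in the order asked, and still so for the second after the job is handed in, with the robot touching nothing.
It also fails if it takes over 61 s, if anything falls off the work surface, if the arm or the gripper's body presses on something with over 40 N, if the wrist force passes 120 N, or if a joint passes its speed limit or range.

ROBOT

A 6-joint arm with a two-finger parallel gripper is mounted at the origin on the work surface. World frame = base frame: x ahead of the robot, y to its left, z up, the work surface at z = 0. Lengths are in m, angles in rad, forces in N, time in s.
With the tool pointing down it reaches from about 0.375 to 0.975 m from the base axis. Payload 3.8 kg.
Tool frame: the origin (TCP) lies on the centre line of the jaws, within the pads' length; the fingertips stand 14 mm ahead of it and the grasp point (between the pads) lies 5 mm behind it; z points along the fingers, y is the line along which they close (so a half turn about z gives the same grasp; the last joint's range is limited). The gripper opens to 85 mm and grips with 20 to 120 N. Pads are 22 mm wide; open, the fingers measure 114 mm over their backs; the gripper's body (76 mm by 85 mm) begins 54 mm behind the grasp point. The pads swing forward as they close: fully open they stand 13 mm farther back than shut.
Start: joints at [1.066, 0.264, 1.604, -0, 1.274, -0.037], TCP at [0.304, 0.602, 0.245] pointing down, gripper open.
Joint ranges: [-2.63, 2.63], [-0.94, 2.18], [0.31, 2.57], [-1.31, 4.45], [0, 2.66], [-2.55, 2.55]. Speed limits (rad/s): [2.57, 2.57, 3.14, 3.14, 3.14, 3.14].

INTERFACE

Orientations are given as a rotation vector (axis times angle).
In Python, from workcell import bot, eyes, spot_in gives the robot as it stands.
- The arm moves only by the tool carry_out, never from a script. Its argument "series" is text: rows parted by semicolons, each of 4 numbers parted by spaces: the shift along the world's x, y, z in m, then the turn about the world's z in degrees. In form: tx ty tz roll; .... A call has 1 to 20 rows; each row shifts and turns the commanded pose from where the row before left it; what a row does not reach is not made up. A row lasts 1/8 s, in which the tool goes at most 62.5 mm and 10.7 degrees, less where a joint would pass 70% of its speed; a pose out of reach is approached as far as the arm can. A call is refused whole if a number of a shift passes 0.0625 or a number of a turn 10.7, either way. A call with a gripper value outside its range is refused whole. "jaw" is the gripper command: -1 is shut, 1 is fully open, values between are in proportion, set as the call begins (left out, the last holds). The fingers move at their own pace and stop on an object; "grip_force" is the grip in N (left out, the last holds). Time passes only in rows, so rows that do not move let the fingers close. It gives the time, the measured TCP pose, the force, the opening and the grip force at its end, in the units of the state.
- bot.read_state(): the state, without advancing time (a new reading comes with each control period).
- eyes.read_camera(name): name is "scene" or "side" or "wrist"; returns (picture, depth): 384x512x3 uint8, blue, green, red; 384x512 float32, m along the optical axis (not along the pixel's ray), 0 where there is no reading.
- eyes.get_calibration(name): a dict with "K" (3x3 intrinsics, pixels), "distortion" ([k1, k2, p1, p2, k3] as OpenCV has them; the pictures are not rectified), "position" and "rotation" of the camera in the world; the wrist camera has in their place "T_tool_cam" (4x4, takes a point from camera to tool coordinates, whose origin is the TCP and whose axes are the flange's). Camera axes: x right, y down, z forward; pixel columns grow to the right and rows downward; lengths in m; the calibration is good to about 2 mm. A picture is of the moment at which its call begins: read the wrist's pose just before it. get_calibration takes no time and is no camera call.
- bot.finish_job(): hands the job in; it is judged then, once.
Trained networks look in the newest picture that a camera, given by its name, has taken for a name from the list of things; names that differ only in an ending like _2 or _b are one class to them, and where a whole thing is asked for, a point or a joint stands for the part that bears it (a point fixed in the world has none). Each returns a list of dicts, best first, with "score" (0 to 1); they miss things now and then, are a little off and sometimes report something else, mostly with a low value. They report only what shows in the picture. A call takes as long as a camera call. They do not tell look-alikes from the thing itself.
- spot_in(camera, target): "rect" ([centre column, centre row, width, height] in pixels, round what is visible of it).
The state is a dict: "time": time; "q": joint angles; "joint_vel": joint speeds; "joint_torque": joint torques, N m; "tool_pos": TCP position; "tcp_rot": TCP orientation; "wrist_force": force on the tool from outside, world axes, zero at the start; "torque": the same for the moment, N m; "width": opening from 0.0 (shut) to 1.0 (fully open); "grip_force": force on a finger pad.
Only numpy, scipy, OpenCV 4.12 (cv2) and the standard library are available. Lean on these libraries where they do the work, as an engineer would, in place of code of your own. Each camera call takes 0.05 s, during which the arm holds its last target. There are 200 camera calls.

## Working session

There is one attempt and no reset: what is moved stays moved. The work goes in short steps, Python scripts to look and compute and a tool call to move; the robot and the scene stay as the last step left them, time stands still between calls to the robot, and variables do not carry over. Pictures are saved under pics/ and viewed, at most 10 in all, crops included, and the job is handed in when it is done.

Besides the shell and the picture viewer there is one more tool, called after "Call:" as a command line: name --argument value ..., lists and objects as JSON in quotes. carry_out: Moves the arm, as the interface text tells. Its arguments: {"type":"object","properties":{"series":{"type":"string"},"jaw":{"type":"number"},"grip_force":{"type":"number"}},"required":["series"]}

```bash
mkdir -p pics; ls; cat > h.py <<'E'
import numpy as np, cv2
from workcell import bot, eyes, spot_in
from scipy.spatial.transform import Rotation as R
def cam(name):
    s=bot.read_state(); im,d=eyes.read_camera(name); c=eyes.get_calibration(name)
    K=np.array(c["K"]); D=np.array(c["distortion"])
    if name=="wrist":
        T=np.eye(4); T[:3,:3]=R.from_rotvec(s["tcp_rot"]).as_matrix(); T[:3,3]=s["tool_pos"]
        T=T@np.array(c["T_tool_cam"])
    else:
        T=np.eye(4); r=np.array(c["rotation"]); T[:3,:3]=r if r.shape==(3,3) else R.from_rotvec(r).as_matrix(); T[:3,3]=c["position"]
    return im,d,K,D,T
def cloud(d,K,D,T):
    v,u=np.mgrid[:d.shape[0],:d.shape[1]]
    p=cv2.undistortPoints(np.stack([u,v],-1).reshape(-1,1,2).astype(float),K,D).reshape(-1,2)
    z=d.reshape(-1,1); P=np.hstack([p*z,z])@T[:3,:3].T+T[:3,3]
    P[z[:,0]==0]=np.nan
    return P.reshape(*d.shape,3)
E
python3 - <<'E'
from h import *
ims=[]
for n in("scene","side"):
    im,d,K,D,T=cam(n); ims.append(im); np.save(n+".npy",cloud(d,K,D,T)); cv2.imwrite(n+".png",im)
    print(n,T[:3,3].round(2),T[:3,2].round(2))
    for t in("wedge","stand","jig"):
        P=np.load(n+".npy")
        for r in spot_in(n,t):
            c,w=r["rect"][:2],r["rect"]; print(t,round(r["score"],2),np.round(w), P[int(c[1]),int(c[0])].round(3))
    cv2.imwrite(f"pics/{n}1.png",cv2.resize(im,(800,600)))
E
```

```text
pics
scene [ 0.99 -0.22  0.48] [-0.7   0.39 -0.6 ]
wedge 0.56 [356. 176.  37.  42.] [0.609 0.199 0.107]
stand 0.76 [284. 169.  42.  50.] [0.475 0.132 0.069]
stand 0.62 [353. 208.  57.  52.] [0.633 0.18  0.06 ]
jig 0.72 [180. 272. 170. 147.] [ 0.602 -0.144  0.04 ]
side [ 0.07 -0.46  0.89] [ 0.45  0.48 -0.75]
wedge 0.75 [232. 138.  27.  37.] [0.597 0.198 0.101]
stand 0.88 [229. 154.  41.  48.] [0.6   0.219 0.028]
stand 0.87 [191. 198.  40.  51.] [0.419 0.132 0.075]
jig 0.7 [320. 255. 131. 104.] [ 0.543 -0.151  0.047]
```

View pics/scene1.png

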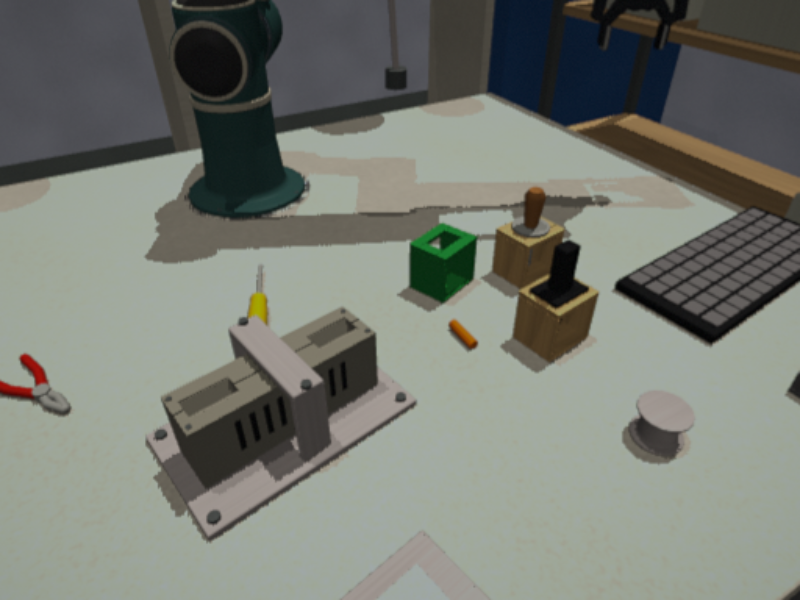

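View pics/side1.png

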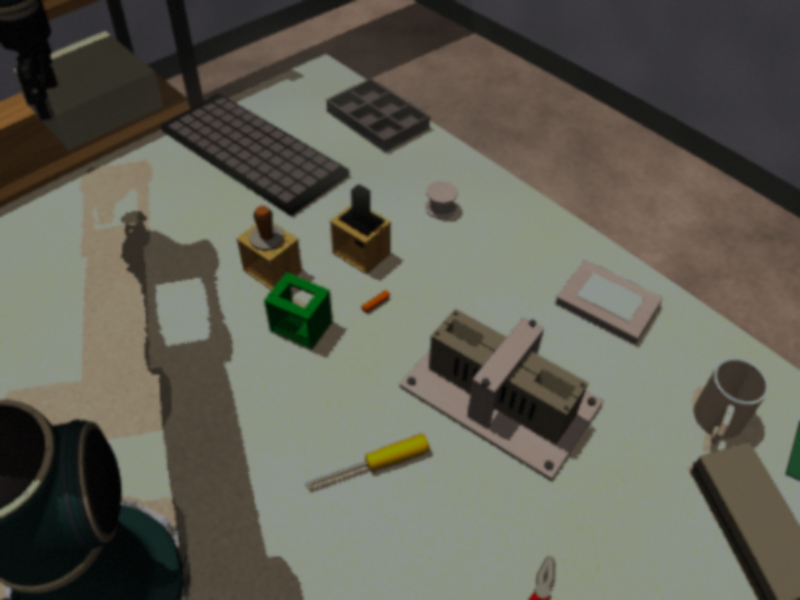

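The scene picture shows three candidates: the black rectangular handle in a light wooden stand (scene 565,265; side 360,210), the round wooden punch in a like stand (530,225; 265,230) and the green empty stand (443,262; 300,308). The black wedge fits the description. The jig is at scene (280,420).

```bash
python3 - <<'E'
from h import *
def rect(Q,l):
    (c,s,a)=cv2.minAreaRect((Q[:,:2]*1000).astype(np.float32)); print(l,len(Q),np.round(c,1),np.round(s,1),round(a,1),"z",np.nanmedian(Q[:,2]).round(4))
for n in("scene","side"):
    im=cv2.imread(n+".png"); P=np.load(n+".npy"); P=P.reshape(-1,3); I=im.reshape(-1,3).astype(int)
    with np.errstate(invalid="ignore"):
        near=(np.hypot(P[:,0]-.61,P[:,1]-.2)<.07)
        rect(P[near&(P[:,2]>.095)&(P[:,2]<.16)],n+" handle")
        rect(P[near&(P[:,2]>.136)&(P[:,2]<.16)],n+" handletop")
        rect(P[near&(P[:,2]>.06)&(P[:,2]<.09)],n+" standtop")
        j=(np.hypot(P[:,0]-.6,P[:,1]+.14)<.18)
        rect(P[j&(P[:,2]>.084)&(P[:,2]<.096)],n+" housing")
        rect(P[j&(P[:,2]>.0985)&(P[:,2]<.112)],n+" bar")
        rect(P[j&(P[:,2]>.006)&(P[:,2]<.014)],n+" base")
im=cv2.imread("scene.png"); cv2.imwrite("pics/crop1.png",cv2.resize(im[110:250,290:410],(600,700))[:600])
E
```

```text
scene handle 431 [604.8 211.2] [21.3 27.8] 8.3 z 0.1239
scene handletop 118 [605.6 211.4] [20.  25.8] 14.4 z 0.1412
scene standtop 896 [603.6 213.2] [63.  77.9] 8.2 z 0.0761
scene housing 3239 [ 575.9 -131.4] [218.1 121.3] 86.8 z 0.0907
scene bar 1400 [ 571.1 -131.5] [130.1  34.3] 11.4 z 0.1048
scene base 4416 [ 571.8 -130.8] [150.4 250.4] 11.0 z 0.0108
side handle 233 [602.2 210.8] [23.1 28.7] 11.1 z 0.1269
side handletop 76 [603.6 211.9] [21.6 27.6] 4.8 z 0.1411
side standtop 547 [602.2 212.7] [65.4 78.9] 8.9 z 0.0771
side housing 1924 [ 565.6 -134. ] [121.8 216.7] 27.0 z 0.0903
side bar 881 [ 570.  -132.7] [129.5  35.1] 11.2 z 0.1043
side base 2537 [ 599.3 -125.2] [344.7 256.7] 14.7 z 0.0105
```

View pics/crop1.png

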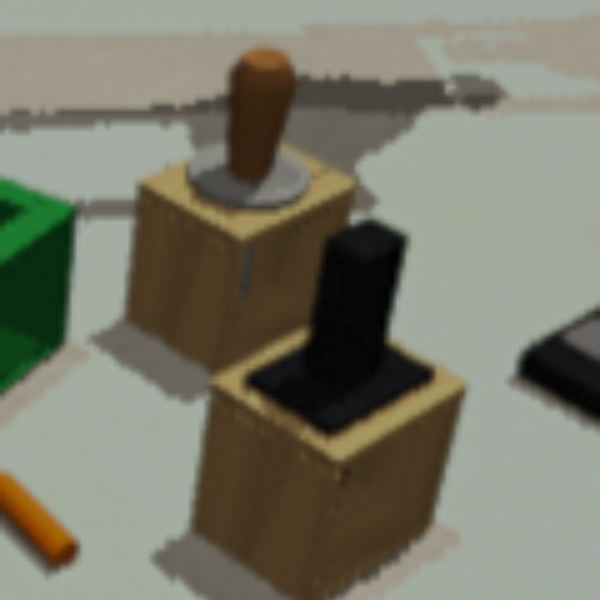

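The crop confirms it: black rectangular handle with guard, sitting in the light wooden stand. The punch's stand lies behind it, and the green one is left alone. Next I get the tool yaw and the punch's clearance.

```bash
python3 - <<'E'
from h import *
s=bot.read_state(); M=R.from_rotvec(s["tcp_rot"]).as_matrix(); print(s["time"],s["tool_pos"],M.round(3),s["q"],s["width"],s["wrist_force"])
print(np.array(eyes.get_calibration("wrist")["T_tool_cam"]).round(3), eyes.get_calibration("wrist")["K"])
P=np.load("side.npy").reshape(-1,3); 
with np.errstate(invalid="ignore"): Q=P[(P[:,2]>.06)&(P[:,2]<.2)&(P[:,0]>.35)&(P[:,0]<.56)&(P[:,1]>.1)&(P[:,1]<.4)]
for lo,hi in((.06,.085),(.09,.2)):
    q=Q[(Q[:,2]>lo)&(Q[:,2]<hi)]; print(q.min(0),q.max(0))
E
```

```text
0.4 [0.30431786 0.60238296 0.24507266] [[-0.893  0.451 -0.   ]
 [ 0.451  0.893 -0.   ]
 [-0.    -0.    -1.   ]] [ 1.06611377e+00  2.64056175e-01  1.60418807e+00 -2.49355163e-05
  1.27373263e+00 -3.68914065e-02] 0.9963995983276213 [-1.00618138 -0.38083109  0.17083088]
[[ 0.001 -0.962 -0.273  0.07 ]
 [ 1.     0.001  0.001 -0.   ]
 [-0.    -0.273  0.962 -0.128]
 [ 0.     0.     0.     1.   ]] [[292.16726288   0.         254.79375982]
 [  0.         292.16726288 193.80153519]
 [  0.           0.           1.        ]]
[0.39327776 0.10952254 0.06001719] [0.5068171  0.31720141 0.08488742]
[0.45517017 0.26291447 0.09147051] [0.48584543 0.29085248 0.13982535]
```

Call:
carry_out --series "0.025 -0.0325 0 -4.55;0.025 -0.0325 0 -4.55;0.025 -0.0325 0 -4.55;0.025 -0.0325 0 -4.55;0.025 -0.0325 0 -4.55;0.025 -0.0325 0 -4.55;0.025 -0.0325 0 -4.55;0.025 -0.0325 0 -4.55;0.025 -0.0325 0 -4.55;0.025 -0.0325 0 -4.55;0.025 -0.0325 0 -4.55;0.025 -0.0325 0 -4.55;0 0 0 0;0 0 0 0;0 0 0 0" --jaw 1 --grip_force 110

```text
time: 2.28
tool_pos: [0.6037, 0.2134, 0.2453]
tcp_rot: [-2.047, -2.383, -0.0]
wrist_force: [0.4, 0.4, -0.2]
width: 1.001
grip_force: 0.0
```

```bash
cat >> h.py <<'E'
def rect(Q,l):
    (c,s,a)=cv2.minAreaRect((Q[:,:2]*1000).astype(np.float32)); print(l,len(Q),np.round(c,1),np.round(s,1),round(a,1),"z",np.nanmedian(Q[:,2]).round(4))
E
python3 - <<'E'
from h import *
im,d,K,D,T=cam("wrist"); P=cloud(d,K,D,T).reshape(-1,3)
s=bot.read_state(); M=R.from_rotvec(s["tcp_rot"]).as_matrix(); print(s["time"],s["tool_pos"],np.degrees(np.arctan2(M[1,1],M[0,1])))
cv2.imwrite("pics/w1.png",im)
near=np.hypot(P[:,0]-.604,P[:,1]-.212)<.07
for lo,hi,l in((.136,.146,"handletop"),(.095,.132,"handle"),(.077,.085,"guard"),(.07,.0765,"stand")): rect(P[near&(P[:,2]>lo)&(P[:,2]<hi)],l)
E
```

```text
2.325 [0.6037346  0.21347288 0.24534439] 8.6896124725016
handletop 697 [604.  213.1] [19.6 25.2] 9.4 z 0.1403
handle 187 [602.2 224.3] [19.6  2.9] 8.8 z 0.1147
guard 1529 [603.9 212.7] [44.  59.8] 8.3 z 0.0804
stand 1695 [602.9 214.3] [62.2 76.6] 8.6 z 0.0745
```

View pics/w1.png

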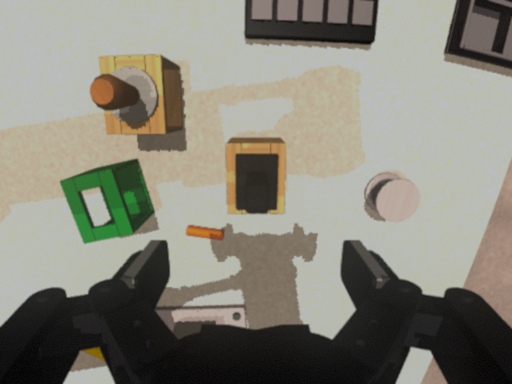

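The wrist view shows the wedge centred at (257,183) in its stand, with the jaws straddling it and nothing in the way.

Call:
carry_out --series "0 -0.0005 -0.04 -0.2;0 0 -0.04 0;0 0 -0.03 0;0 0 -0.02 0;0 0 -0.01 0;0 0 0 0;0 0 0 0"

```text
time: 3.2
tool_pos: [0.6055, 0.2124, 0.1068]
tcp_rot: [2.052, 2.377, 0.003]
wrist_force: [-0.2, -0.4, 0.1]
width: 1.004
grip_force: 0.0
```

Call:
carry_out --series "0 0 0 0;0 0 0 0;0 0 0 0;0 0 0 0;0 0 0 0;0 0 0 0;0 0 0 0;0 0 0 0" --jaw -1

```text
time: 4.2
tool_pos: [0.6047, 0.212, 0.1057]
tcp_rot: [2.052, 2.378, 0.001]
wrist_force: [0.8, -0.9, 3.8]
width: 0.22
grip_force: 107.6
```

Call:
carry_out --series "0 0 0.02 0;0 0 0.03 0;0 0 0.04 0;0 0 0.05 0;0 -0.039 0 0.2;0 -0.039 0 0.2;0 -0.039 0 0.2;0 -0.039 0 0.2;0 -0.039 0 0.2;0 -0.039 0 0.2;-0.0015 -0.039 0 0.2;-0.0015 -0.039 0 0.2;-0.0015 -0.039 0 0.2;-0.0015 -0.039 0 0.3;-0.0015 -0.04 0 0.3;-0.0015 -0.04 0 0.3;0 0 0 0;0 0 0 0;0 0 0 0"

```text
time: 6.58
tool_pos: [0.5954, -0.2568, 0.2454]
tcp_rot: [-1.995, -2.427, -0.0]
wrist_force: [-0.6, -0.2, -0.7]
width: 0.219
grip_force: 107.5
```

```bash
cat >> h.py <<'E'
def tool():
    s=bot.read_state(); M=R.from_rotvec(s["tcp_rot"]).as_matrix(); print("t",s["time"],"tcp",(s["tool_pos"]*1000).round(1) if hasattr(s["tool_pos"],"round") else s["tool_pos"],"yaw",np.degrees(np.arctan2(M[1,1],M[0,1])).round(2),"tilt",M[:,2].round(3),"F",np.round(s["wrist_force"],1),"w",round(s["width"],3)); return s
E
python3 - <<'E'
from h import *
tool()
im,d,K,D,T=cam("wrist"); P=cloud(d,K,D,T); np.save("w2.npy",P); cv2.imwrite("pics/w2.png",im); cv2.imwrite("w2.png",im)
P=P.reshape(-1,3)
j=(np.hypot(P[:,0]-.571,P[:,1]+.131)<.2)
for lo,hi,l in((.098,.112,"bar"),(.086,.094,"housing"),(.006,.014,"base")): rect(P[j&(P[:,2]>lo)&(P[:,2]<hi)],l)
E
```

```text
t 6.575 tcp [ 595.4 -256.8  245.4] yaw 11.16 tilt [-0.  0. -1.] F [-0.6 -0.2 -0.7] w 0.219
bar 6367 [ 569.5 -131.3] [130.2  35. ] 11.4 z 0.1035
housing 6587 [ 571.1 -163.1] [153.4 116.8] 80.0 z 0.0895
base 7711 [ 581.5 -158.6] [387.1 189.9] 11.1 z 0.0096
```

View pics/w2.png

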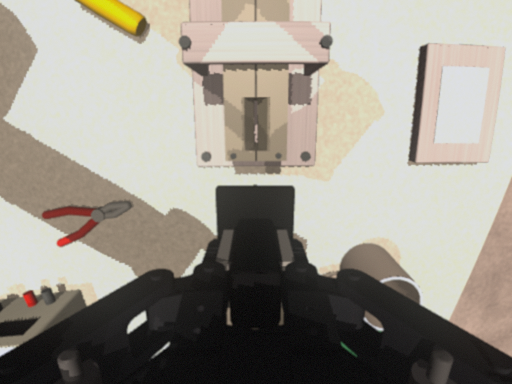

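The wrist view shows the right notch at pixel (256,123), the bar at row 42 and the wedge's guard at (256,210). Next I check the notch position and take a shut-gap baseline.

```bash
cat >> h.py <<'E'
JC=np.array([.5695,-.1313]); JA=np.radians(11.2); JR=np.array([[np.cos(JA),np.sin(JA)],[-np.sin(JA),np.cos(JA)]])
def gap(P,y0):
    P=P.reshape(-1,3); P=P[np.isfinite(P[:,0])]; q=(P[:,:2]-JC)@JR.T*1000; z=P[:,2]*1000
    top=(z>86.5)&(z<94); out=[]
    for y in range(y0-18,y0+19,4):
        m=top&(abs(q[:,1]-y)<2)&(abs(q[:,0])<29); x=q[m,0]
        n,f=x[x<0],x[x>0]
        if len(n)>4 and len(f)>4: out.append((n.max(),f.min()))
    print("gap y0",y0,"near/far edge medians",np.median(out,0).round(1) if out else None,len(out))
    m=top&(abs(q[:,0])<45)&(abs(q[:,1]-y0)<60); m2=(z<80)&(z>20)&(abs(q[:,0])<9)&(abs(q[:,1]-y0)<35)
    if m2.any(): print("notch y range",np.percentile(q[m2,1],[2,98]).round(1),"x",np.percentile(q[m2,0],[2,98]).round(1))
E
python3 - <<'E'
from h import *
P=np.load("w2.npy"); gap(P,-70)
gap(np.load("scene.npy"),-70);gap(np.load("scene.npy"),70);gap(np.load("side.npy"),-70);gap(np.load("side.npy"),70)
for c,r in((256,75),(256,158),(256,123),(225,75),(288,75)): print((P[r,c]*1000).round(1),((P[r,c,:2]-JC)@JR.T*1000).round(1))
for i in(-70,70): print((JC+JR.T@[0,i/1000]).round(4))
E
```

```text
gap y0 -70 near/far edge medians [-9.4  9.7] 10
notch y range [-94.6 -45.5] x [-5.8  6.2]
gap y0 -70 near/far edge medians [-7.7 12.1] 10
notch y range [-105.   -45.1] x [-6.9  8.4]
gap y0 70 near/far edge medians [-8.5 11.7] 10
notch y range [53.2 94.2] x [-7.1 -2.5]
gap y0 -70 near/far edge medians [-9.2  9. ] 10
notch y range [-91.9 -47.3] x [1.9 8.7]
gap y0 70 near/far edge medians [-10.2   9.5] 10
notch y range [51.2 94.5] x [-0.1  8. ]
[ 575.5 -156.3   88.8] [  1.1 -25.7]
[ 590.5 -231.5   90.6] [   1.1 -102.3]
[ 584.9 -201.6   10.8] [  1.5 -71.9]
[ 547.6 -161.8   89.2] [-27.4 -25.7]
[ 604.3 -150.6   89.3] [ 30.4 -25.7]
[ 0.5831 -0.2   ]
[ 0.5559 -0.0626]
```

Call:
carry_out --series "-0.006 0.028 0 0;-0.006 0.028 0 0;0 0 0 0;0 0 -0.035 0;0 0 -0.035 0;0 0 -0.01 0;0 0 -0.005 0;0 0 -0.004 0;0 0 -0.004 0;0 0 -0.004 0;0 0 0 0"

```text
time: 8.0
tool_pos: [0.5841, -0.2025, 0.1491]
tcp_rot: [1.995, 2.424, 0.001]
wrist_force: [1.7, -0.6, 2.9]
width: 0.221
grip_force: 108.1
```

Call:
carry_out --series "0 0 -0.002 0;0 0 -0.002 0;0 0 -0.002 0;0 0 -0.002 0;0 0 0 0;0 0 0 0"

```text
time: 8.75
tool_pos: [0.5831, -0.2019, 0.1398]
tcp_rot: [-1.996, -2.425, 0.0]
wrist_force: [0.2, -1.1, 2.0]
width: 0.223
grip_force: 108.0
```

```bash
python3 - <<'E'
from h import *
tool()
for n in("scene","side"):
    im,d,K,D,T=cam(n); P=cloud(d,K,D,T); gap(P,-70); gap(P,70); cv2.imwrite(n+"2.png",im)
im=cv2.imread("scene2.png"); cv2.imwrite("pics/crop2.png",cv2.resize(im[170:350,80:280],None,fx=3,fy=3))
E
```

```text
t 8.75 tcp [ 583.1 -201.9  139.8] yaw 11.1 tilt [-0.001  0.    -1.   ] F [ 0.2 -1.1  2. ] w 0.223
gap y0 -70 near/far edge medians None 0
notch y range [-104.9  -44.9] x [-8.6  7.9]
gap y0 70 near/far edge medians [-8.1 11.9] 10
notch y range [53.5 94.1] x [-6.6 -2.9]
gap y0 -70 near/far edge medians None 0
notch y range [-104.8  -46. ] x [0.5 5.4]
gap y0 70 near/far edge medians [-11.   9.] 10
notch y range [51.  94.4] x [0.7 7.8]
```

View pics/crop2.png

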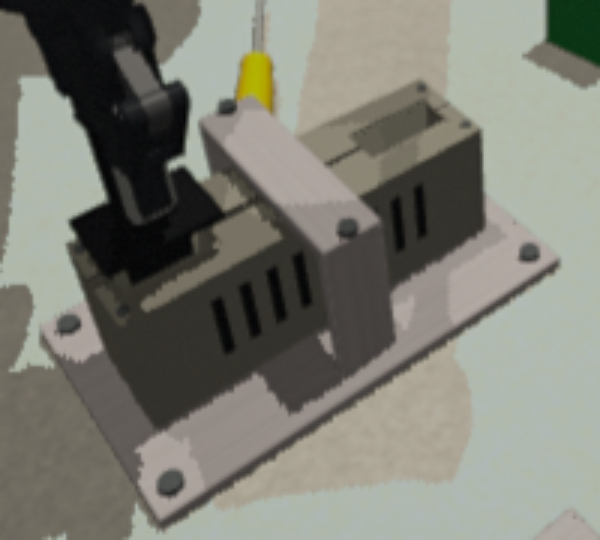

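The crop shows the wedge in the right notch, guard some 20 mm above the housing. Next: withdraw, go over the left notch, and measure the right gap.

Call:
carry_out --series "0 0 0.01 0;0 0 0.02 0;0 0 0.035 0;0 0 0.04 0;-0.006 0.03 0 0;-0.007 0.036 0 0;-0.007 0.036 0 0;-0.007 0.036 0 0;0 0 0 0;0 0 0 0"

```text
time: 10.1
tool_pos: [0.5565, -0.0643, 0.2463]
tcp_rot: [1.995, 2.425, -0.0]
wrist_force: [-0.3, -0.6, -0.9]
width: 0.222
grip_force: 107.7
```

```bash
python3 - <<'E'
from h import *
tool()
for n in("scene","side"):
    im,d,K,D,T=cam(n); P=cloud(d,K,D,T); gap(P,-70); gap(P,70)
E
```

```text
t 10.1 tcp [556.5 -64.3 246.3] yaw 11.13 tilt [ 0.001 -0.001 -1.   ] F [-0.3 -0.6 -0.9] w 0.222
gap y0 -70 near/far edge medians [-11.9  12.5] 10
notch y range [-104.9  -44.7] x [-8.8  7.6]
gap y0 70 near/far edge medians [-8.  11.5] 10
notch y range [52.6 94.4] x [-6.4 -2.1]
gap y0 -70 near/far edge medians [-14.4  10.7] 10
notch y range [-104.7  -46.7] x [2.2 8.7]
gap y0 70 near/far edge medians [-10.4   8.5] 10
notch y range [50.8 93.8] x [1.5 8. ]
```

Right is open about 5.5 mm, left shut. Now the left end to about 10.5 mm (D ≈ 54).

Call:
carry_out --series "0 0.0005 -0.035 0;0 0 -0.035 0;0 0 -0.01 0;0 0 -0.005 0;0 0 -0.004 0;0 0 -0.003 0;0 0 -0.003 0;0 0 -0.003 0;0 0 -0.003 0;0 0 -0.003 0;0 0 -0.003 0;0 0 -0.003 0;0 0 -0.003 0;0 0 -0.003 0;0 0 -0.002 0;0 0 -0.002 0;0 0 0 0;0 0 0 0"

```text
time: 12.45
tool_pos: [0.5563, -0.0636, 0.1251]
tcp_rot: [1.996, 2.426, -0.0]
wrist_force: [0.2, -0.3, 3.4]
width: 0.218
grip_force: 108.5
```

Call:
carry_out --series "0 0 0.01 0;0 0 0.02 0;0 0 0.04 0;0 0 0.05 0;0.007 -0.033 0 0;0.007 -0.035 0 0;0.006 -0.035 0 0;0.006 -0.035 0 0;0 0 0 0;0 0 0 0"

```text
time: 13.7
tool_pos: [0.5816, -0.201, 0.2447]
tcp_rot: [-1.995, -2.424, 0.0]
wrist_force: [0.2, 0.1, -0.7]
width: 0.227
grip_force: 107.9
```

```bash
python3 - <<'E'
from h import *
tool()
for n in("scene","side"):
    im,d,K,D,T=cam(n); P=cloud(d,K,D,T); gap(P,-70); gap(P,70); cv2.imwrite(n+"3.png",im)
E
```

```text
t 13.7 tcp [ 581.6 -201.   244.7] yaw 11.07 tilt [-0.002  0.001 -1.   ] F [ 0.2  0.1 -0.7] w 0.227
gap y0 -70 near/far edge medians [-12.1  12.5] 10
notch y range [-105.   -44.8] x [-9.   4.7]
gap y0 70 near/far edge medians [-15.1  16.2] 10
notch y range [ 56.  102.4] x [-8.9 -5.4]
gap y0 -70 near/far edge medians [-14.5  10.2] 10
notch y range [-91.7 -46.4] x [2.3 8.6]
gap y0 70 near/far edge medians [-17.3  13. ] 10
notch y range [ 47.5 101.6] x [3.8 8.9]
```

Call:
carry_out --series "0 0 -0.035 0;0 0 -0.035 0;0 0 -0.01 0;0 0 -0.006 0;0 0 -0.005 0;0 0 -0.004 0;0 0 -0.003 0;0 0 -0.003 0;0 0 -0.003 0;0 0 -0.003 0;0 0 -0.003 0;0 0 -0.003 0;0 0 -0.003 0;0 0 -0.002 0;0 0 -0.002 0;0 0 0 0;0 0 0 0"

```text
time: 15.92
tool_pos: [0.5824, -0.2016, 0.125]
tcp_rot: [1.996, 2.426, -0.0]
wrist_force: [0.8, -0.0, 2.4]
width: 0.224
grip_force: 108.4
```

Call:
carry_out --series "0 0 0.01 0;0 0 0.02 0;0 0 0.04 0;0 0 0.05 0;0.002 0.038 0 -0.2;0.002 0.038 0 -0.2;0.002 0.038 0 -0.2;0.002 0.038 0 -0.2;0.002 0.038 0 -0.2;0.002 0.038 0 -0.2;0.002 0.038 0 -0.2;0.002 0.038 0 -0.2;0.002 0.037 0 -0.2;0.002 0.037 0 -0.3;0.002 0.037 0 -0.3;0 0 0 0;0 0 0 0"

```text
time: 18.05
tool_pos: [0.6041, 0.2132, 0.2459]
tcp_rot: [2.046, 2.384, -0.001]
wrist_force: [-0.1, -0.1, -0.8]
width: 0.221
grip_force: 107.9
```

```bash
python3 - <<'E'
from h import *
tool()
for n in("scene","side"):
    im,d,K,D,T=cam(n); P=cloud(d,K,D,T); gap(P,-70); gap(P,70); cv2.imwrite(n+"4.png",im)
im,d,K,D,T=cam("wrist"); P=cloud(d,K,D,T).reshape(-1,3); cv2.imwrite("pics/w4.png",im)
near=np.hypot(P[:,0]-.603,P[:,1]-.213)<.07
rect(P[near&(P[:,2]>.068)&(P[:,2]<.08)],"stand")
near=np.hypot(P[:,0]-.603,P[:,1]-.213)<.05
q=P[near&(P[:,2]>.14)&(P[:,2]<.27)]; print(q.min(0),q.max(0)); 
for lo in range(130,260,10):
    r=q[(q[:,2]>lo/1000)&(q[:,2]<lo/1000+.01)]
    if len(r)>20: rect(r,str(lo))
a=cv2.resize(cv2.imread("side4.png")[40:330,100:420],None,fx=2,fy=2); cv2.imwrite("pics/side4.png",a)
E
```

```text
t 18.05 tcp [604.1 213.2 245.9] yaw 8.73 tilt [-0.    -0.001 -1.   ] F [-0.1 -0.1 -0.8] w 0.221
gap y0 -70 near/far edge medians [-15.6  14.7] 10
notch y range [-105.  -42.] x [-9.   8.6]
gap y0 70 near/far edge medians [-14.5  15.8] 10
notch y range [ 57.4 101.6] x [-9.  -5.1]
gap y0 -70 near/far edge medians [-17.2  11.7] 10
notch y range [-104.7  -39.2] x [3.  8.7]
gap y0 70 near/far edge medians [-17.   13.2] 10
notch y range [ 41.4 100.7] x [3.8 8.8]
stand 1831 [600.5 229.8] [62.2 45.1] 8.6 z 0.0745
[0.57716126 0.20050836 0.15373163] [0.62478912 0.24548724 0.2699985 ]
210 836 [600.7 227.1] [44.2 31.4] 9.0 z 0.2196
220 2492 [600.5 227.3] [43.1 30.6] 8.6 z 0.2207
230 408 [601.1 222.6] [43.4  6.8] 8.8 z 0.2366
240 778 [601.4 222.6] [46.3  7.4] 8.8 z 0.2453
250 959 [601.5 222.6] [46.   7.3] 8.8 z 0.2552
```

View pics/side4.png

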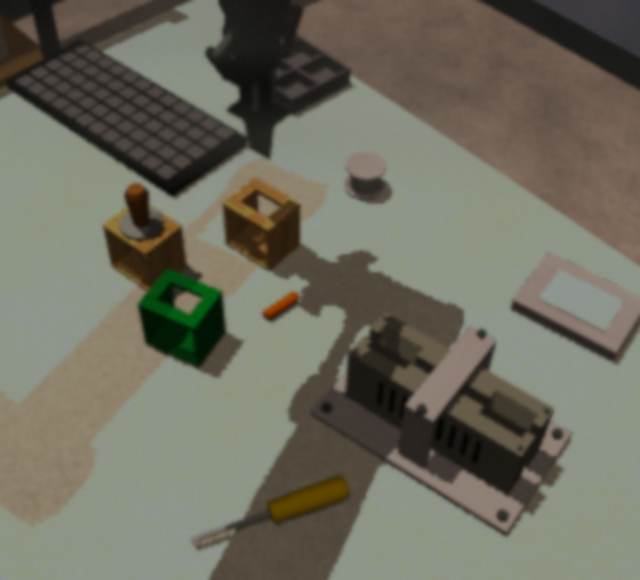

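Side picture: both halves are spread (jig at 460,420), and the wooden stand (262,215) is empty and clear. Both ends measure about 10.5 mm. The held wedge sits over the slot within 1 mm; lowering it.

Call:
carry_out --series "0 0.001 -0.03 0;0 0 -0.03 0;0 0 -0.02 0;0 0 -0.015 0;0 0 -0.015 0;0 0 -0.01 0;0 0 -0.01 0;0 0 -0.005 0;0 0 -0.003 0;0 0 0 0;0 0 0 0"

```text
time: 19.58
tool_pos: [0.6047, 0.2146, 0.1078]
tcp_rot: [2.046, 2.383, 0.001]
wrist_force: [-0.4, -0.2, -1.0]
width: 0.219
grip_force: 107.9
```

Call:
carry_out --series "0 0 -0.001 0;0 0 -0.001 0;0 0 0 0;0 0 0 0"

```text
time: 20.08
tool_pos: [0.6046, 0.2146, 0.1057]
tcp_rot: [2.046, 2.383, 0.001]
wrist_force: [-0.9, -0.6, 2.0]
width: 0.22
grip_force: 108.2
```

Call:
carry_out --series "0 0 0 0;0 0 0 0;0 0 0 0;0 0 0 0;0 0 0 0;0 0 0 0;0 0 0.01 0;0 0 0.02 0;0 0 0.04 0;0 0 0.04 0;0 0 0.04 0;0 0 0 0;0 0 0 0;0 0 0 0" --jaw 1

```text
time: 21.82
tool_pos: [0.6034, 0.2142, 0.2538]
tcp_rot: [-2.046, -2.382, 0.004]
wrist_force: [-0.1, -0.3, 0.5]
width: 1.0
grip_force: 0.0
```

```bash
python3 - <<'E'
from h import *
tool()
for n in("scene","side"):
    im,d,K,D,T=cam(n); P=cloud(d,K,D,T); gap(P,-70); gap(P,70)
im,d,K,D,T=cam("wrist"); P=cloud(d,K,D,T).reshape(-1,3); cv2.imwrite("pics/w5.png",im)
near=np.hypot(P[:,0]-.604,P[:,1]-.212)<.07
for lo,hi,l in((.136,.146,"handletop"),(.077,.085,"guard"),(.07,.0765,"stand")): rect(P[near&(P[:,2]>lo)&(P[:,2]<hi)],l)
E
```

```text
t 21.825 tcp [603.4 214.2 253.8] yaw 8.7 tilt [-0.003 -0.001 -1.   ] F [-0.1 -0.3  0.5] w 1.0
gap y0 -70 near/far edge medians [-15.3  14.9] 10
notch y range [-105.   -41.5] x [-8.9  8.2]
gap y0 70 near/far edge medians [-14.9  15.7] 10
notch y range [ 57.5 101.3] x [-8.9 -5.3]
gap y0 -70 near/far edge medians [-17.  13.] 10
notch y range [-104.7  -37.8] x [3.3 8.8]
gap y0 70 near/far edge medians [-16.6  13.7] 10
notch y range [ 43.8 100.1] x [4.  8.8]
handletop 645 [603.  215.5] [19.2 25.1] 8.3 z 0.1402
guard 1464 [603.1 215.2] [44.1 59.9] 8.7 z 0.0804
stand 1640 [602.9 214.4] [62.2 76.4] 8.7 z 0.0744
```

View pics/w5.png

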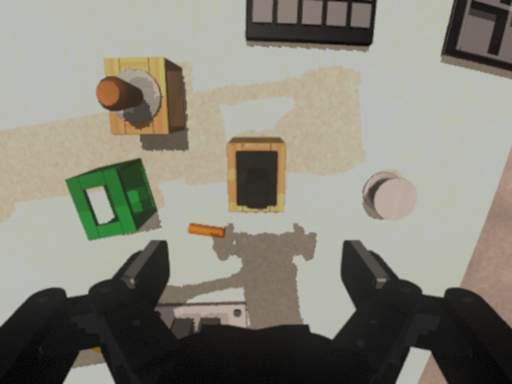

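The last wrist picture shows the wedge hanging upright in its own stand at (257,178), with the jaws open and clear of it. Both ends are about 10.5 mm apart, so I hand the job in.

```bash
python3 -c "
from workcell import bot; print(bot.finish_job())"
```

```text
the job is handed in; nothing more can be done
None
```

The job is handed in at about 22 s: both ends of the seam measure roughly 10.5 mm apart (pushed right, left, right, about 6 mm apart at most), and the wedge hangs upright and released in its own stand.

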